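# Log a check on the cold-room recorder under its push-latch cover

## Robot

A 6-joint arm with a two-finger parallel gripper is mounted at the origin on the work surface. World frame = base frame: x ahead of the robot, y to its left, z up, the work surface at z = 0. Lengths are in m, angles in rad, forces in N, time in s.
With the tool pointing down it reaches from about 0.35 to 0.725 m from the base axis. Payload 6 kg.
Tool frame: the origin (TCP) lies at the very end of the fingers, on their centre line; the grasp point (between the pads) lies 19 mm behind it (r.hold_point_z is the x of the grasp point in the tool frame, in m); x points along the fingers, y is the direction in which the jaws open and shut, and the axes are right-handed (so a half turn about x gives the same grasp; the last joint's range is limited). The gripper opens to 85 mm and grips with 20 to 120 N. Pads are 22 mm wide; open, the fingers measure 114 mm over their backs; the gripper's body (76 mm by 85 mm) begins 54 mm behind the grasp point. The pads swing forward as they close: fully open they stand 13 mm farther back than shut.
Start: joints at [-0.955, 0.04, 0.085, 0, -1.615, -0.334], TCP at [0.167, -0.576, 0.194] pointing down, gripper open.
Joint ranges: [-2.56, 2.56], [-1.29, 2.01], [-1.08, 1.49], [-3.29, 1.98], [-2.81, -0.18], [-2.99, 2.99]. Speed limits (rad/s): [2.57, 2.57, 3.01, 3.14, 3.14, 3.14].

## Interface

Orientations are given as a rotation vector (axis times angle).
In Python, from station import r gives the robot as it stands.
- The arm moves only by the tool apply_moves, never from a script. Its argument "plan" is a list of rows, each an object of numbers: "x", "y", "z": the shift along the world's x, y, z in m; "wx", "wy", "wz": the turn, a rotation vector about the world's x, y, z in degrees; "gripper": the finger opening in m, from 0 to 0.0854. In form: [{"x": .., "y": .., "z": .., "wx": .., "wy": .., "wz": .., "gripper": ..}, ...]. A call has 1 to 8 rows; each row is the pose to reach, as a shift and turn from the pose measured when the call began; what a row does not reach only later rows make up. A row lasts 1/12 s, in which the tool goes at most 41.7 mm and 7.16 degrees, less where a joint would pass 70% of its speed; a pose out of reach is approached as far as the arm can. A call with a gripper value outside its range is refused whole. The fingers move at their own pace and stop on an object; "squeeze" is the grip in N (left out, the last holds). Time passes only in rows, so rows that repeat a pose let the fingers close. It gives the time, the measured TCP pose, the force and the opening at its end, in the units of the state.
- r.get_state(): the state, without advancing time (a new reading comes with each control period).
- r.grab_frame(name): name is "scene" or "top"; returns a dict with "img" (420x560x3 uint8, blue, green, red), "fov_y" (degrees; the focal length in pixels is half the picture's height over the tangent of half this angle, whatever the lens; pixels are square), "cx", "cy" (the principal point, pixels), "position" and "orientation" of the camera in the world. Camera axes: x right, y down, z forward; pixel columns grow to the right and rows downward; lengths in m; the calibration is good to about 2 mm. A picture is of the moment at which its call begins. There is no depth.
- r.sign_off(): hands the job in, once; it reports no verdict.
The state is a dict: "time": time; "joint_pos": joint angles; "joint_velocities": joint speeds; "joint_torque": joint torques, N m; "tcp_pos": TCP position; "orientation": TCP orientation; "contact_force": force on the tool from outside, world axes, zero at the start; "wrist_torque": the same for the moment, N m; "opening": finger opening in m.
Only numpy, scipy, OpenCV 4.12 (cv2) and the standard library are available. Lean on these libraries where they do the work, as an engineer would, in place of code of your own. Each camera call takes 0.05 s, during which the arm holds its last target.

## Task

Log a check on the cold-store temperature recorder: press its push-latch cover so that it pops open by itself, press the round button inside all the way in and let it go, then press the cover down until it latches shut again. Only push on the outside of the cover (never grip it or hook it from beneath), leave the square button alone, and do not pick up or shift the jars, tubs and other things standing around.

Things in the scene. Friction and masses are not known exactly. Their poses are not given: they have to be found in the camera images.
- recorder: Grey temperature recorder, fixed on the table, 190 mm along x, 220 mm along y, rim 70 mm high. Origin on the table under the middle of the cover; z up. The +y strip of its top (dark display) is fixed, 76 mm high. Under the cover, inner walls 78 mm either side of the origin; two buttons at x = -48 and +48 mm, y = -43 mm; between them a black latch block, 34 mm wide, its top 60 mm above the table.
- cover (a joint): Cover angle, rad: 0 = latched, level; -0.06 = pressed to its stop; 1.2 = open. Its edge towards the recorder's -y rises. Pressed to the stop and let go, it springs up to 1.2 in about 1 s and a light spring holds it there. To shut it, push it down from outside to the stop and let go: it catches and returns to 0. A press short of -0.05 may not work the latch. It takes 2 to 5 N near the free edge.
- cover_press (a point): Point on the outer face of the cover, midway along its width, 125 mm from the hinge line, 25 mm from the free edge; moves with the cover. z is the face's outward normal, y points to the hinge, x along the hinge. The cover is 150 x 150 mm, 8 mm thick; its under face is a grey lining; this face is 79 mm above the table when latched.
- cover_hinge (a point): Middle of the hinge line, fixed on the recorder at y = +75 mm, 75 mm above the table; it runs along the recorder's x. The cover's outer face lies 4 mm outside the plane through it.
- round_button (a joint): Travel of the round button, m: 0 = out, 0.006 = fully in; spring, 4 N fully in, comes back when let go.
- round_button_top (a point): Centre of the top of the round button (cap 30 mm in diameter, in a round 46 mm collar), 52 mm above the table when out, hidden under the latched cover, 118 mm from the hinge line; at either end of the compartment from run to run. It is pressed straight down.
- square_button (a joint): Travel of the square button, m: 0 = out, 0.006 = fully in. To be left alone.
- square_button_top (a point): Centre of the top of the square button (cap 27 x 27 mm, in a square 46 mm collar), at the other end of the compartment, same height and same grey plastic.
- jar_red: Bystander: preserving jar of red pickle with a metal lid, 72 mm in diameter, 115 mm tall; origin at the centre of its underside.
- jar_green: Bystander: preserving jar of green pickle with a metal lid, 72 mm in diameter, 115 mm tall; origin at the centre of its underside.
- tub_yellow: Bystander: yellow deli tub with a white-rimmed lid, 88 mm in diameter, 70 mm tall; origin at the centre of its underside.
- tub_red: Bystander: dark red deli tub with a white-rimmed lid, 88 mm in diameter, 70 mm tall; origin at the centre of its underside.
- spice_jar: Bystander: small spice jar, 44 mm in diameter, 80 mm tall; origin at the centre of its underside.
- cup: Bystander: small open steel cup, 60 mm in diameter, 50 mm tall; origin at the centre of its underside.
- spatula: Bystander: spatula lying flat, 240 mm long; origin at the centre of its underside.

How it is judged:
On the way, in this order (a step that is already met when the one before it is completed fails the run):
1. the latched cover is pressed in from outside (value of joint cover below -0.03 rad and contact force between any of the fingers, the arm and cover above 0.3 N).
2. the cover has sprung open (value of joint cover above 1 rad), for 0.1 s.
3. the round button is pressed all the way in (value of joint round_button above 0.0045 m).
4. the cover is latched shut again, both buttons out (value of joint cover between -0.02 and 0.02 rad and value of joint each of round_button, square_button below 0.0015 m), for 0.2 s.
At the end, for the whole second after the job is handed in: The cover is latched, within 0.02 rad of level and at rest; both buttons are out (within 1.5 mm); nothing is touched (all of step 4 and velocity of joint cover between -0.05 and 0.05 rad/s).
It fails at once if the square button is pressed (more than 2 mm) (value of joint square_button above 0.002 m).
It fails at once if the cover is gripped or hooked from beneath (a finger bears on its lining with more than 3 N) (contact force between the fingers and cover_c1 above 3 N).
It fails at once if a bystander is shifted by more than 30 mm (distance of any of jar_red, jar_green, tub_yellow, tub_red, spice_jar, cup, spatula from where it was at the start of the episode above 0.03 m).
It fails at once if a bystander is lifted (more than 12 mm) (height (world z) of any of jar_red, jar_green, tub_yellow, tub_red, spice_jar, cup, spatula above 0.012 m).
It also fails if it takes over 54 s, if anything falls off the work surface, if the arm or the gripper's body presses on something with over 40 N, if the wrist force passes 120 N, or if a joint passes its speed limit or range.

## Working session

There is one attempt and no reset: what is moved stays moved. The work goes in short steps, Python scripts to look and compute and a tool call to move; the robot and the scene stay as the last step left them, time stands still between calls to the robot, and variables do not carry over. Pictures are saved under pics/ and viewed, and the job is handed in when it is done.

Besides the shell and the picture viewer there is one more tool, called after ">>>" as name([rows], argument=value, ...), one row to a line, values as JSON. apply_moves: Moves the arm, as the interface text tells. Its arguments: {"type":"object","properties":{"plan":{"type":"array"},"squeeze":{"type":"number"}},"required":["plan"]}

```bash
mkdir -p pics; ls; python3 - <<'E'
from station import r
import cv2
s=r.get_state(); print(s)
for n in("scene","top"):
    f=r.grab_frame(n); cv2.imwrite(f"pics/{n}0.png",f["img"]); print(n,f["fov_y"],f["cx"],f["cy"],f["position"],f["orientation"])
E
```

```text
pics
{'time': 0.0, 'joint_pos': array([-9.55292965e-01,  4.08170133e-02,  8.37976520e-02, -4.56317703e-04,
       -1.61550197e+00, -3.33676932e-01]), 'joint_velocities': array([-0.00156967,  0.00164932,  0.00115291,  0.00030413, -0.0006016 ,
        0.00082769]), 'joint_torque': array([ 3.86600550e-04, -3.68208611e+01,  3.47420132e+01,  6.93241954e+00,
       -5.37263884e-03, -3.11674057e-05]), 'tcp_pos': array([ 0.1668129 , -0.57593044,  0.19287018]), 'orientation': array([-0.21986835,  1.55983397,  0.22261333]), 'contact_force': array([-0.98515229,  1.29934217, -0.65827721]), 'wrist_torque': array([-0.03263598, -0.01121761,  0.0133127 ]), 'opening': 0.08563365370584317}
scene 51.43526231645595 281.4241732996513 214.512119602638 [ 0.92842868 -0.57602518  0.72753808] [-2.22724587 -0.5443328   0.2368962 ]
top 49.052693821538696 285.6848072800599 210.40485073399913 [0.43282372 0.06755898 0.97348563] [-2.08583114  2.14957363 -0.17129364]
```

View pics/scene0.png

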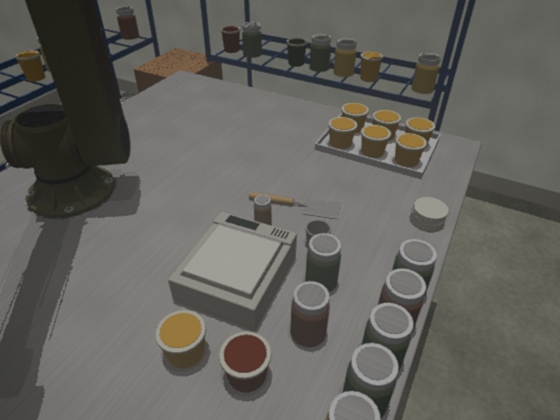

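View pics/top0.png

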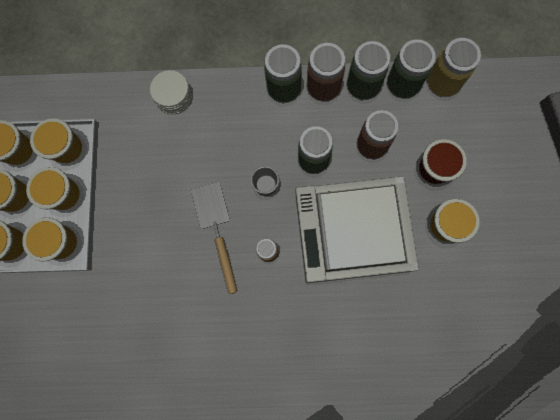

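The top view shows the recorder at columns 297-416, rows 178-282, with its display strip on the left (world +y) and the pale cover at about 318-408. Jars stand just beyond its far side and tubs to the right. Next I measure the cover.

```bash
cat > h.py <<'E'
import numpy as np, cv2
from scipy.spatial.transform import Rotation as R
from station import r
def K(f):
    F=210/np.tan(np.radians(f["fov_y"])/2); return F
def toplane(f,uv,z):
    uv=np.atleast_2d(uv).astype(float); F=K(f)
    d=np.c_[(uv[:,0]-f["cx"])/F,(uv[:,1]-f["cy"])/F,np.ones(len(uv))]
    d=R.from_rotvec(f["orientation"]).apply(d); p=np.array(f["position"])
    return p+d*((z-p[2])/d[:,2])[:,None]
def ray(f,uv):
    F=K(f); d=np.array([(uv[0]-f["cx"])/F,(uv[1]-f["cy"])/F,1.]); return np.array(f["position"]),R.from_rotvec(f["orientation"]).apply(d/np.linalg.norm(d))
def proj(f,P):
    q=R.from_rotvec(f["orientation"]).inv().apply(np.atleast_2d(P)-np.array(f["position"])); F=K(f)
    return np.c_[f["cx"]+F*q[:,0]/q[:,2],f["cy"]+F*q[:,1]/q[:,2]]
E
python3 - <<'E'
from h import *
for n,roi in(("top",(290,170,130,120)),("scene",(165,205,140,120))):
    f=r.grab_frame(n); im=f["img"]; x,y,w,h=roi
    g=cv2.cvtColor(im,cv2.COLOR_BGR2GRAY)
    c=cv2.resize(im[y:y+h,x:x+w],None,fx=5,fy=5,interpolation=cv2.INTER_CUBIC); 
    cv2.imwrite(f"pics/{n}_crop.png",c)
    print(n, g[y+h//2,x:x+w:4])
    for th in (150,165,180):
        m=np.zeros_like(g); m[y:y+h,x:x+w]=(g[y:y+h,x:x+w]>th)*255
        cs,_=cv2.findContours(m,cv2.RETR_EXTERNAL,cv2.CHAIN_APPROX_NONE)
        if not cs: continue
        k=max(cs,key=cv2.contourArea); hl=cv2.convexHull(k)
        a=cv2.approxPolyDP(hl,6,True)[:,0]
        P=toplane(f,a,0.079)[:,:2]
        print(th,cv2.contourArea(k),a.tolist(),P.round(4).tolist(),[round(float(np.linalg.norm(P[i]-P[i-1])),4) for i in range(len(P))],P.mean(0))
E
```

```text
top [110 106 106 145  47  36  38 148 100 160 159 158 163 160 160 160 159 159
 159 157 160 160 159 157 159 162 158 159  98 139 136 106 109]
150 5361.0 [[393, 187], [404, 259], [331, 268], [321, 195]] [[0.6369, -0.1315], [0.494, -0.1427], [0.4809, -0.0015], [0.6254, 0.0117]] [0.1437, 0.1433, 0.1418, 0.145] [ 0.55930427 -0.06598744]
scene [123 125 125 122 138 138 157 157 157 156 157 157 156 157 157 157 157 157
 157 156 156 157 158 157 157 152  73 141 139  67  68  67  96 122 120]
150 3545.5 [[278, 243], [249, 292], [184, 269], [219, 225]] [[0.6252, 0.0111], [0.6377, -0.1312], [0.4941, -0.141], [0.4834, 0.0006]] [0.1422, 0.1429, 0.144, 0.142] [ 0.56008041 -0.06514154]
```

View pics/top_crop.png

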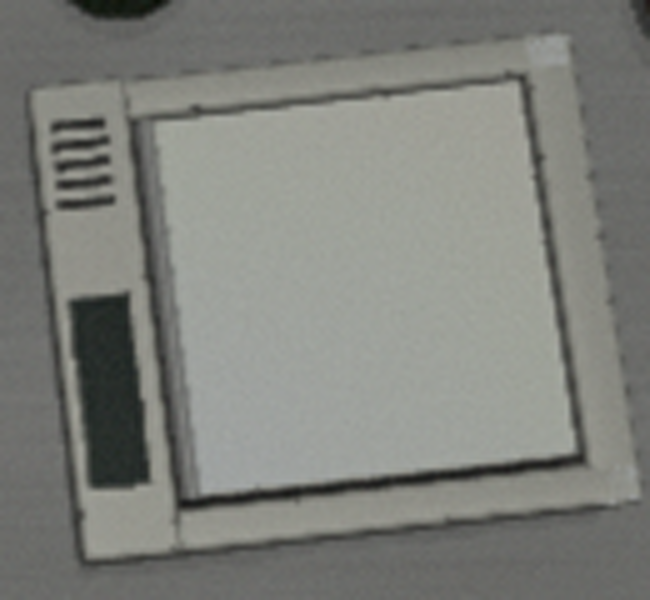

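View pics/scene_crop.png

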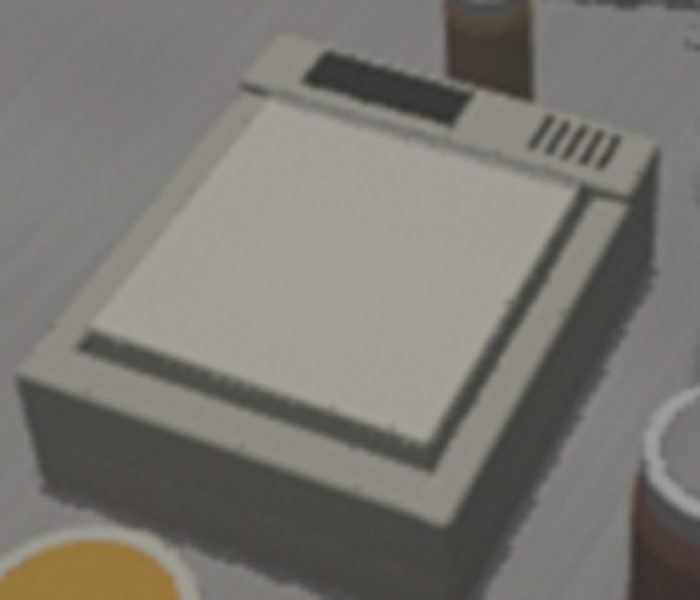

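```bash
python3 - <<'E'
from h import *
s=r.get_state(); M=R.from_rotvec(s["orientation"]).as_matrix(); print("tool axes (cols)\n",M.round(3)); print(s["tcp_pos"])
f=r.grab_frame("top")
for n,uv,z in(("jar_green",(316,137),.115),("jar_red",(381,124),.115),("tub_red",(444,161),.07),("tub_y",(456,221),.07),("spice",(265,246),.08),("cup",(265,178),.05)):
    print(n,toplane(f,uv,z)[0].round(3))
a=np.radians(4.9); ex=np.array([np.cos(a),np.sin(a)]); ey=np.array([-np.sin(a),np.cos(a)]); c=np.array([.5597,-.0656])
for n,p in(("press",(0,-50)),("b+",(48,-43)),("b-",(-48,-43)),("hinge",(0,75))):
    print(n,(c+ex*p[0]/1e3+ey*p[1]/1e3).round(4))
# checks: recorder outline at rim
rc=np.array([[-95,75-0],[95,75],[95,-95],[-95,-95]])/1e3
for n in("top","scene"):
    f=r.grab_frame(n); im=f["img"].copy()
    for z,q,col in((.079,np.array([[-75,75],[75,75],[75,-75],[-75,-75]])/1e3,(0,0,255)),):
        P=np.c_[c+q[:,:1]*ex+q[:,1:]*ey,np.full(4,z)]
        print(n,proj(f,P).round(1).tolist())
E
```

```text
tool axes (cols)
 [[-0.    -0.278  0.961]
 [ 0.001  0.961  0.278]
 [-1.     0.001 -0.   ]]
[ 0.16684985 -0.57607637  0.193231  ]
jar_green [0.734 0.019 0.115]
jar_red [ 0.756 -0.109  0.115]
tub_red [ 0.689 -0.24   0.07 ]
tub_y [ 0.566 -0.252  0.07 ]
spice [0.527 0.125 0.08 ]
cup [0.671 0.124 0.05 ]
press [ 0.564  -0.1154]
b+ [ 0.6112 -0.1043]
b- [ 0.5155 -0.1125]
hinge [0.5533 0.0091]
top [[328.9, 269.3], [319.0, 193.8], [394.1, 185.0], [406.2, 260.3]]
scene [[217.7, 223.8], [280.1, 242.1], [249.7, 293.6], [181.1, 270.4]]
```

>>> apply_moves([
  {"x": 0.025, "y": 0.029, "z": 0.0, "wz": -1.5, "gripper": 0.0},
  {"x": 0.05, "y": 0.058, "z": 0.0, "wz": -3, "gripper": 0.0},
  {"x": 0.075, "y": 0.087, "z": 0.0, "wz": -4.5, "gripper": 0.0},
  {"x": 0.1, "y": 0.116, "z": 0.0, "wz": -6, "gripper": 0.0},
  {"x": 0.125, "y": 0.145, "z": 0.0, "wz": -7.5, "gripper": 0.0},
  {"x": 0.15, "y": 0.174, "z": 0.0, "wz": -9, "gripper": 0.0},
  {"x": 0.175, "y": 0.203, "z": 0.0, "wz": -10, "gripper": 0.0},
  {"x": 0.2, "y": 0.232, "z": 0.0, "wz": -11.2, "gripper": 0.0},
])

```text
schema error: expected keys x, y, z, wx, wy, wz, gripper
```

```bash
python3 - <<'E'
from station import r
s=r.get_state(); print(s["time"],s["tcp_pos"],s["opening"],s["contact_force"],[.564-s["tcp_pos"][0],-.1154-s["tcp_pos"][1]])
E
```

```text
0.35 [ 0.16686097 -0.57623171  0.193635  ] 0.08534043464195516 [-0.05829487  0.65685204 -0.6851273 ] [np.float64(0.39713903254340954), np.float64(0.46083170918746524)]
```

All keys are required in every row.

>>> apply_moves([
  {"x": 0.025, "y": 0.029, "z": 0.0, "wx": 0, "wy": 0, "wz": -1.5, "gripper": 0.0},
  {"x": 0.05, "y": 0.058, "z": 0.0, "wx": 0, "wy": 0, "wz": -3, "gripper": 0.0},
  {"x": 0.075, "y": 0.087, "z": 0.0, "wx": 0, "wy": 0, "wz": -4.5, "gripper": 0.0},
  {"x": 0.1, "y": 0.116, "z": 0.0, "wx": 0, "wy": 0, "wz": -6, "gripper": 0.0},
  {"x": 0.125, "y": 0.145, "z": 0.0, "wx": 0, "wy": 0, "wz": -7.5, "gripper": 0.0},
  {"x": 0.15, "y": 0.174, "z": 0.0, "wx": 0, "wy": 0, "wz": -9, "gripper": 0.0},
  {"x": 0.175, "y": 0.203, "z": 0.0, "wx": 0, "wy": 0, "wz": -10, "gripper": 0.0},
  {"x": 0.2, "y": 0.232, "z": 0.0, "wx": 0, "wy": 0, "wz": -11.2, "gripper": 0.0},
])

```text
time: 1.02
tcp_pos: [0.3677, -0.3426, 0.194]
orientation: [-0.067, 1.569, 0.067]
contact_force: [1.2, 0.3, -0.0]
opening: 0.0001
```

>>> apply_moves([
  {"x": 0.025, "y": 0.029, "z": 0.0, "wx": 0, "wy": 0, "wz": 0, "gripper": 0.0},
  {"x": 0.05, "y": 0.058, "z": 0.0, "wx": 0, "wy": 0, "wz": 0, "gripper": 0.0},
  {"x": 0.075, "y": 0.087, "z": 0.0, "wx": 0, "wy": 0, "wz": 0, "gripper": 0.0},
  {"x": 0.1, "y": 0.116, "z": 0.0, "wx": 0, "wy": 0, "wz": 0, "gripper": 0.0},
  {"x": 0.125, "y": 0.145, "z": -0.01, "wx": 0, "wy": 0, "wz": 0, "gripper": 0.0},
  {"x": 0.15, "y": 0.174, "z": -0.03, "wx": 0, "wy": 0, "wz": 0, "gripper": 0.0},
  {"x": 0.175, "y": 0.203, "z": -0.05, "wx": 0, "wy": 0, "wz": 0, "gripper": 0.0},
  {"x": 0.196, "y": 0.227, "z": -0.075, "wx": 0, "wy": 0, "wz": 0, "gripper": 0.0},
])

```text
time: 1.68
tcp_pos: [0.5646, -0.1148, 0.1208]
orientation: [-0.068, 1.566, 0.068]
contact_force: [0.9, -1.1, 0.3]
opening: 0.0001
```

```bash
python3 - <<'E'
from h import *
s=r.get_state(); print(s["time"],s["tcp_pos"],s["opening"],s["contact_force"])
for n in("scene","top"):
    f=r.grab_frame(n); u,v=proj(f,s["tcp_pos"])[0]; print(n,u,v)
    x,y=int(u)-80,int(v)-60
    cv2.imwrite(f"pics/{n}1.png",cv2.resize(f["img"][y-30:y+110,x:x+160],None,fx=4,fy=4,interpolation=cv2.INTER_CUBIC))
E
```

```text
1.6833 [ 0.56459399 -0.11478483  0.12075626] 0.00014179234038378197 [ 0.94882613 -1.06394795  0.26963912]
scene 219.42850732993423 257.9427286702686
top 391.3585638597576 219.87873236983012
```

View pics/scene1.png

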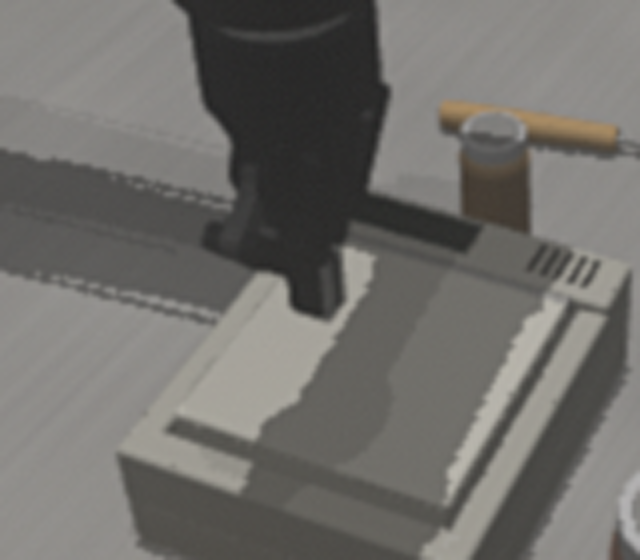

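```bash
python3 - <<'E'
from h import *
s=r.get_state(); print(s["time"],s["tcp_pos"])
for n in("scene","top"):
    f=r.grab_frame(n); im=f["img"].copy(); 
    for dz in (0,.02):
        u,v=proj(f,s["tcp_pos"]+[0,0,dz])[0]; print(n,u,v)
        cv2.circle(im,(round(u),round(v)),1,(0,0,255) if dz==0 else (0,255,0),-1)
    x,y=int(u)-80,int(v)-80
    cv2.imwrite(f"pics/{n}2.png",cv2.resize(im[y:y+140,x:x+160],None,fx=4,fy=4,interpolation=cv2.INTER_NEAREST))
E
```

```text
1.7833 [ 0.56211458 -0.11286583  0.1138078 ]
scene 219.1980445373896 259.36596229621966
scene 218.31482567990403 252.07166335974796
top 389.6739760950759 221.7994910884983
top 391.8517935539694 220.11225366615153
```

View pics/scene2.png

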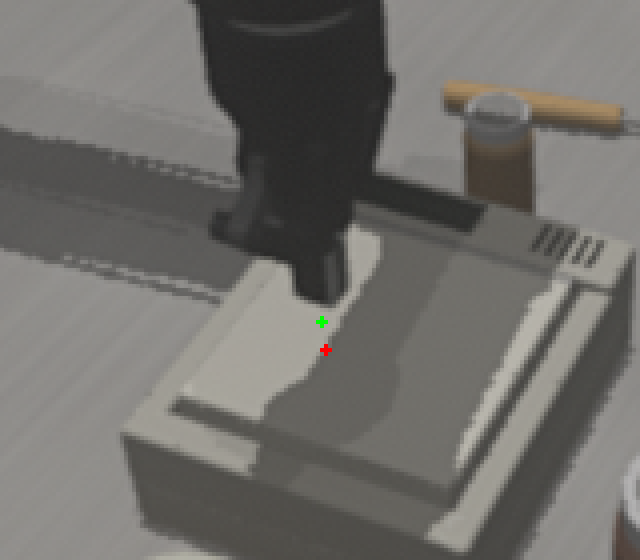

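View pics/top2.png

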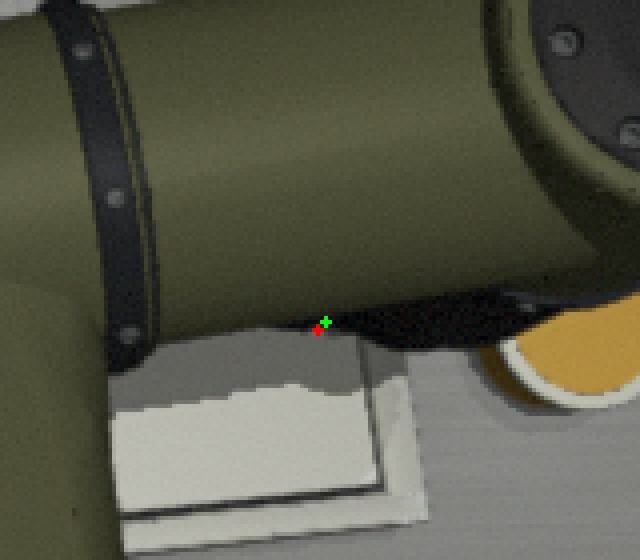

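The closed fingertips end at about (220,248) in the scene view, but the reported TCP projects to about (219,259). I lower the tool in small steps, watching the force and picture to settle this.

>>> apply_moves([
  {"x": 0.002, "y": -0.002, "z": -0.012, "wx": 0, "wy": 0, "wz": 0, "gripper": 0.0},
  {"x": 0.002, "y": -0.002, "z": -0.024, "wx": 0, "wy": 0, "wz": 0, "gripper": 0.0},
  {"x": 0.002, "y": -0.002, "z": -0.024, "wx": 0, "wy": 0, "wz": 0, "gripper": 0.0},
  {"x": 0.002, "y": -0.002, "z": -0.024, "wx": 0, "wy": 0, "wz": 0, "gripper": 0.0},
])

```text
time: 2.22
tcp_pos: [0.5637, -0.119, 0.0945]
orientation: [-0.068, 1.573, 0.067]
contact_force: [0.2, -0.2, 0.5]
opening: 0.0003
```

```bash
cat > look.py <<'E'
import sys
from h import *
def look(tag,n="scene",box=(150,150,160,140),sc=4):
    s=r.get_state(); print(s["time"],s["tcp_pos"].round(4),s["contact_force"].round(2))
    f=r.grab_frame(n); im=f["img"].copy(); u,v=proj(f,s["tcp_pos"])[0]; print(n,u,v)
    x,y,w,h=box
    im=cv2.resize(im[y:y+h,x:x+w],None,fx=sc,fy=sc,interpolation=cv2.INTER_CUBIC)
    im=np.clip(im.astype(float)*1.4,0,255).astype(np.uint8)
    cv2.circle(im,(round((u-x+.5)*sc),round((v-y+.5)*sc)),2,(0,0,255),-1)
    cv2.imwrite(f"pics/{tag}.png",im)
E
python3 -c "from look import *; look('s3')"
```

```text
2.2167 [ 0.5637 -0.119   0.0945] [ 0.24 -0.19  0.52]
scene 218.9393302286805 268.5505833313335
```

View pics/s3.png

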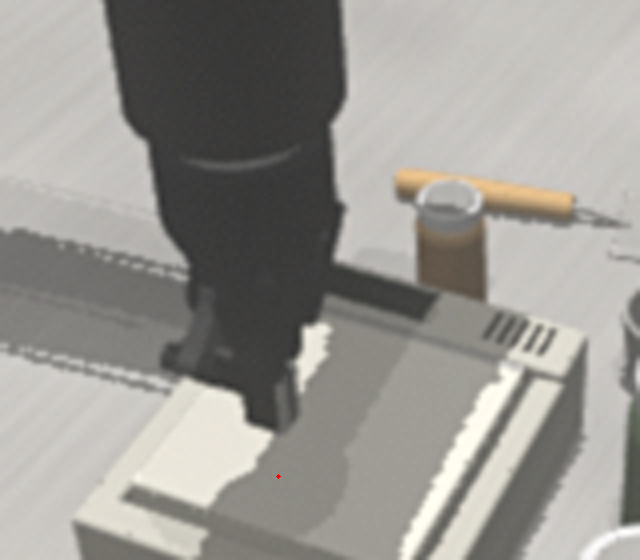

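>>> apply_moves([
  {"x": 0, "y": 0.003, "z": -0.006, "wx": 0, "wy": 0, "wz": 0, "gripper": 0.0},
  {"x": 0, "y": 0.003, "z": -0.012, "wx": 0, "wy": 0, "wz": 0, "gripper": 0.0},
  {"x": 0, "y": 0.003, "z": -0.012, "wx": 0, "wy": 0, "wz": 0, "gripper": 0.0},
])

```text
time: 2.52
tcp_pos: [0.5635, -0.1158, 0.082]
orientation: [-0.068, 1.573, 0.067]
contact_force: [-0.4, 0.2, -0.7]
opening: 0.0001
```

```bash
python3 -c "from look import *; look('s4')"
```

```text
2.5167 [ 0.5635 -0.1158  0.082 ] [-0.39  0.18 -0.75]
scene 220.33253574202723 271.7390326118154
```

View pics/s4.png

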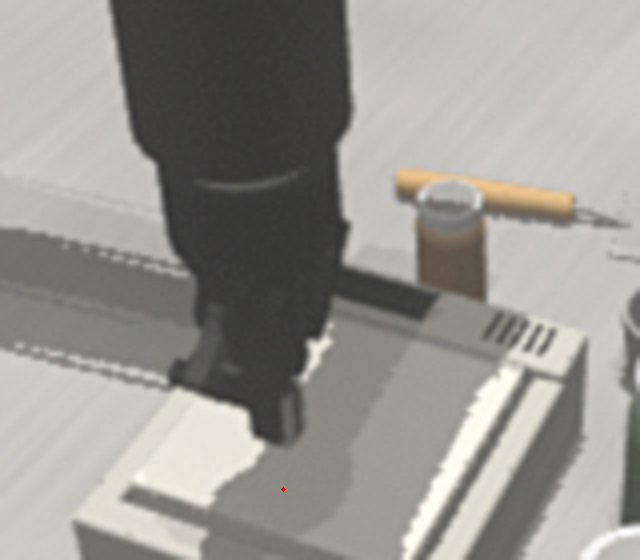

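>>> apply_moves([
  {"x": 0, "y": 0, "z": -0.003, "wx": 0, "wy": 0, "wz": 0, "gripper": 0.0},
  {"x": 0, "y": 0, "z": -0.006, "wx": 0, "wy": 0, "wz": 0, "gripper": 0.0},
  {"x": 0, "y": 0, "z": -0.006, "wx": 0, "wy": 0, "wz": 0, "gripper": 0.0},
])

```text
time: 2.82
tcp_pos: [0.5633, -0.1158, 0.0756]
orientation: [-0.068, 1.574, 0.067]
contact_force: [-0.5, -1.1, -0.4]
opening: -0.0002
```

```bash
python3 - <<'E'
from look import *
look('s5'); f=r.grab_frame("scene")
print(toplane(f,(219.5,260.8),.082),r.get_state()["contact_force"])
E
```

```text
2.8167 [ 0.5633 -0.1158  0.0756] [-0.53 -1.13 -0.44]
scene 220.50217150437024 273.8761408464009
[[ 0.54585725 -0.09190112  0.082     ]] [0.23847923 0.18343703 0.5323964 ]
```

View pics/s5.png

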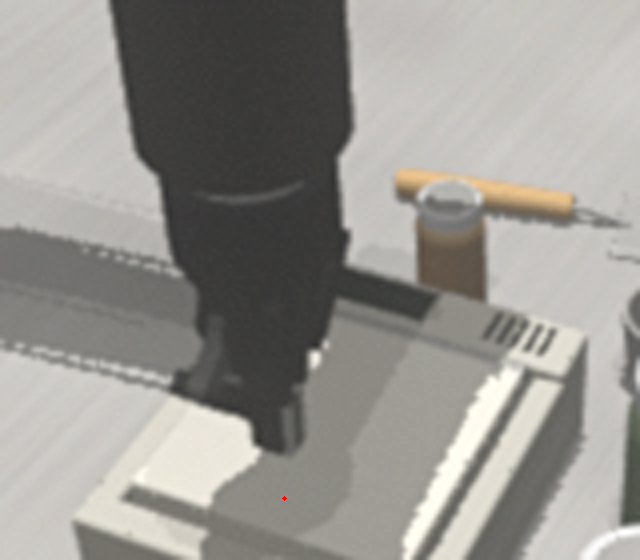

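>>> apply_moves([
  {"x": 0, "y": 0, "z": -0.004, "wx": 0, "wy": 0, "wz": 0, "gripper": 0.0},
  {"x": 0, "y": 0, "z": -0.008, "wx": 0, "wy": 0, "wz": 0, "gripper": 0.0},
  {"x": 0, "y": 0, "z": -0.008, "wx": 0, "wy": 0, "wz": 0, "gripper": 0.0},
])

```text
time: 3.17
tcp_pos: [0.563, -0.1158, 0.0671]
orientation: [-0.068, 1.574, 0.067]
contact_force: [0.4, 0.0, -0.4]
opening: -0.0003
```

```bash
python3 - <<'E'
from look import *
for i in range(3):
    print(r.get_state()["contact_force"],r.get_state()["wrist_torque"]); r.grab_frame("top")
look('s6')
E
```

```text
[ 0.44957482  0.03306063 -0.41761675] [ 0.00447543  0.02939903 -0.04686123]
[-0.28527643 -0.54141763  0.77709677] [0.01801156 0.00544436 0.00658734]
[-0.69295072  0.05551353  1.0706561 ] [0.05027818 0.02194    0.02098287]
3.3167 [ 0.5636 -0.1159  0.0683] [ 0.02 -0.13 -0.01]
scene 220.8792394091566 276.4442787132934
```

View pics/s6.png

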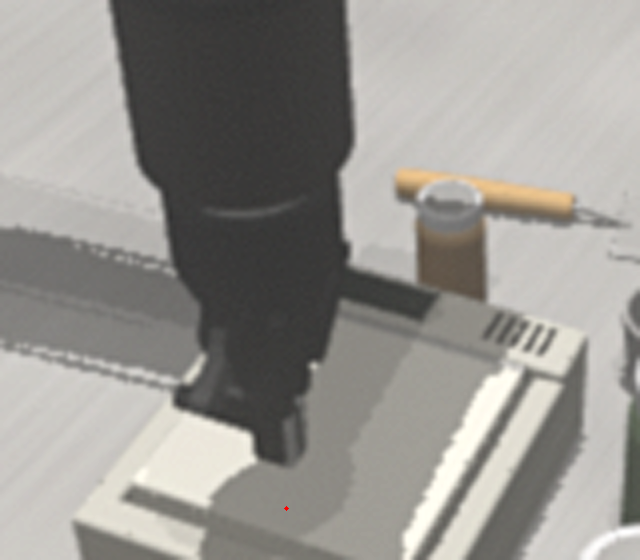

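>>> apply_moves([
  {"x": 0, "y": 0, "z": -0.004, "wx": 0, "wy": 0, "wz": 0, "gripper": 0.0},
  {"x": 0, "y": 0, "z": -0.008, "wx": 0, "wy": 0, "wz": 0, "gripper": 0.0},
  {"x": 0, "y": 0, "z": -0.01, "wx": 0, "wy": 0, "wz": 0, "gripper": 0.0},
  {"x": 0, "y": 0, "z": -0.01, "wx": 0, "wy": 0, "wz": 0, "gripper": 0.0},
])

```text
time: 3.7
tcp_pos: [0.5632, -0.1159, 0.0575]
orientation: [-0.068, 1.574, 0.067]
contact_force: [0.7, 0.5, 0.4]
opening: 0.0001
```

```bash
python3 - <<'E'
from look import *
look('s7')
for i in range(3):
    print(r.get_state()["contact_force"],r.get_state()["wrist_torque"]); r.grab_frame("top")
E
```

```text
3.7 [ 0.5632 -0.1159  0.0575] [0.73 0.51 0.41]
scene 221.14874444436575 279.9491063447178
[-0.06930572 -0.31699985 -0.32569015] [-0.02919651  0.00849785  0.00373835]
[ 0.23406715 -0.56868468 -0.1563874 ] [0.00799914 0.00818623 0.02897044]
[ 0.59860716  0.5315315  -0.26832072] [ 0.00370147 -0.00709642  0.00380467]
```

View pics/s7.png

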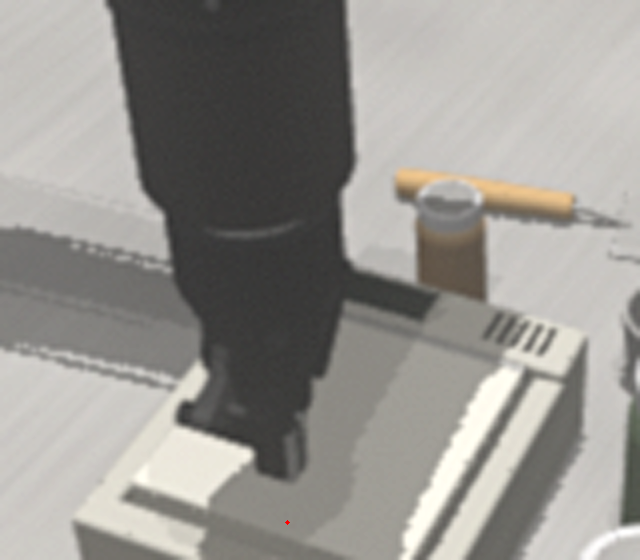

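>>> apply_moves([
  {"x": 0, "y": 0, "z": -0.004, "wx": 0, "wy": 0, "wz": 0, "gripper": 0.0},
  {"x": 0, "y": 0, "z": -0.008, "wx": 0, "wy": 0, "wz": 0, "gripper": 0.0},
  {"x": 0, "y": 0, "z": -0.01, "wx": 0, "wy": 0, "wz": 0, "gripper": 0.0},
  {"x": 0, "y": 0, "z": -0.01, "wx": 0, "wy": 0, "wz": 0, "gripper": 0.0},
])

```text
time: 4.23
tcp_pos: [0.5632, -0.1159, 0.0476]
orientation: [-0.068, 1.574, 0.067]
contact_force: [-0.6, 0.2, -0.2]
opening: 0.0001
```

```bash
python3 - <<'E'
from look import *
look('s8')
for i in range(3):
    print(r.get_state()["contact_force"],r.get_state()["wrist_torque"]); r.grab_frame("top")
E
```

```text
4.2333 [ 0.5632 -0.1159  0.0476] [-0.61  0.24 -0.18]
scene 221.56383810255255 283.1982497338959
[ 0.36071759 -0.19857105 -0.07266243] [ 0.02433685 -0.01893066 -0.01274089]
[ 0.28764066 -0.18811372  0.1742984 ] [ 0.00815485 -0.01180767 -0.03790331]
[0.04152726 0.5349345  0.81296341] [ 0.04448735 -0.02840835 -0.0067069 ]
```

View pics/s8.png

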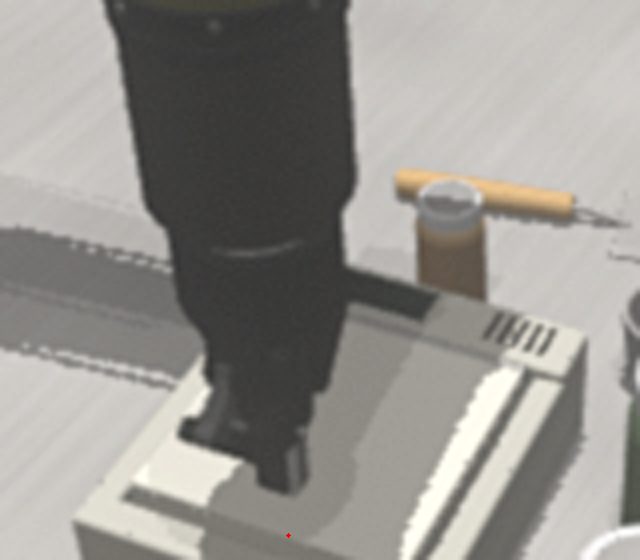

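>>> apply_moves([
  {"x": 0, "y": 0, "z": -0.003, "wx": 0, "wy": 0, "wz": 0, "gripper": 0.0},
  {"x": 0, "y": 0, "z": -0.005, "wx": 0, "wy": 0, "wz": 0, "gripper": 0.0},
  {"x": 0, "y": 0, "z": -0.005, "wx": 0, "wy": 0, "wz": 0, "gripper": 0.0},
])

```text
time: 4.68
tcp_pos: [0.5635, -0.1159, 0.0431]
orientation: [-0.068, 1.573, 0.067]
contact_force: [0.1, 0.1, -1.1]
opening: -0.0
```

```bash
python3 - <<'E'
from look import *
look('s9')
for i in range(3):
    print(r.get_state()["contact_force"],r.get_state()["wrist_torque"]); r.grab_frame("top")
E
```

```text
4.6833 [ 0.5635 -0.1159  0.0431] [ 0.11  0.13 -1.1 ]
scene 221.8635044302577 284.7097018389944
[ 0.06965382 -0.35919192 -0.00482601] [0.02395751 0.00124241 0.02460656]
[ 0.5941231   0.4156718  -1.11634507] [-0.01416911  0.00056417 -0.02970199]
[0.40462677 0.34044927 0.20570965] [-0.02022268 -0.02401326 -0.02672457]
```

View pics/s9.png

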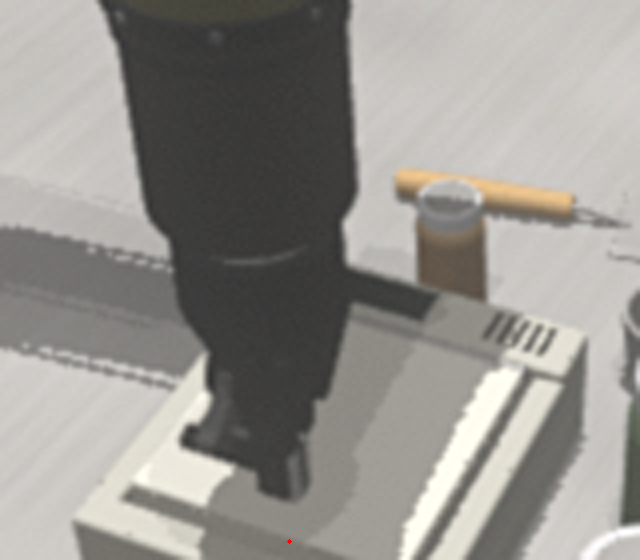

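```bash
python3 - <<'E'
from look import *
f=r.grab_frame("scene"); s=r.get_state()
for dz in(.025,.03,.035,.04): print(dz,proj(f,s["tcp_pos"]+[0,0,dz]))
print(s["tcp_pos"],toplane(f,(221,275),.079), proj(f,[.564,-.1154,.079]))
E
```

```text
0.025 [[220.98057841 276.34047901]]
0.03 [[220.77582275 274.65797407]]
0.035 [[220.56951176 272.96268885]]
0.04 [[220.36162767 271.25447717]]
[ 0.56393689 -0.11602628  0.04388919] [[ 0.56766292 -0.12016339  0.079     ]] [[220.76726665 272.72403568]]
```

>>> apply_moves([
  {"x": 0, "y": 0, "z": -0.003, "wx": 0, "wy": 0, "wz": 0, "gripper": 0.0},
  {"x": 0, "y": 0, "z": -0.006, "wx": 0, "wy": 0, "wz": 0, "gripper": 0.0},
  {"x": 0, "y": 0, "z": -0.006, "wx": 0, "wy": 0, "wz": 0, "gripper": 0.0},
])

```text
time: 5.18
tcp_pos: [0.5641, -0.1161, 0.0376]
orientation: [-0.069, 1.572, 0.067]
contact_force: [0.2, -0.9, 1.7]
opening: -0.0002
```

```bash
python3 - <<'E'
from look import *
look('s10')
for i in range(3):
    print(r.get_state()["contact_force"],r.get_state()["wrist_torque"]); r.grab_frame("top")
E
```

```text
5.1833 [ 0.5641 -0.1161  0.0376] [ 0.18 -0.92  1.71]
scene 222.28713363032745 286.6471775274371
[1.49760562 0.77592539 1.93983627] [-0.05387165 -0.27287153 -0.10298273]
[ 1.44754345 -1.16692404  0.73336312] [-0.05327754 -0.24707495 -0.07748868]
[-0.07697005  0.15552419  1.28545642] [-0.10789612 -0.29232842  0.01281465]
```

View pics/s10.png

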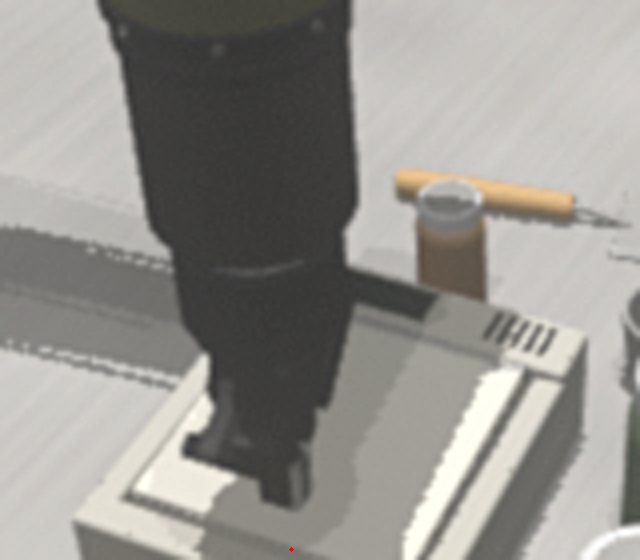

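Contact is now felt (about 1.5 N up, plus a moment) with the TCP reading 0.038. The real fingertip therefore sits about 40 mm above the reported TCP. I'll work from this measured offset and continue the press.

>>> apply_moves([
  {"x": 0, "y": 0, "z": -0.003, "wx": 0, "wy": 0, "wz": 0, "gripper": 0.0},
  {"x": 0, "y": 0, "z": -0.005, "wx": 0, "wy": 0, "wz": 0, "gripper": 0.0},
  {"x": 0, "y": 0, "z": -0.005, "wx": 0, "wy": 0, "wz": 0, "gripper": 0.0},
])

```text
time: 5.63
tcp_pos: [0.5646, -0.1163, 0.0347]
orientation: [-0.07, 1.57, 0.067]
contact_force: [-3.8, 0.8, 9.2]
opening: 0.0
```

```bash
python3 - <<'E'
from look import *
look('s11')
for i in range(3):
    print(r.get_state()["contact_force"],r.get_state()["wrist_torque"]); r.grab_frame("top")
E
```

```text
5.6333 [ 0.5646 -0.1163  0.0347] [-3.83  0.84  9.23]
scene 222.52171031476746 287.7055394341203
[-2.54896467  1.66121235  8.7070464 ] [ 0.37145965  1.0052394  -0.00717062]
[-2.0007393   0.50924214  8.11666367] [0.34945085 0.98753258 0.0117267 ]
[-2.17242008  1.08747796  9.53245559] [0.36268756 0.97995186 0.02163542]
```

View pics/s11.png

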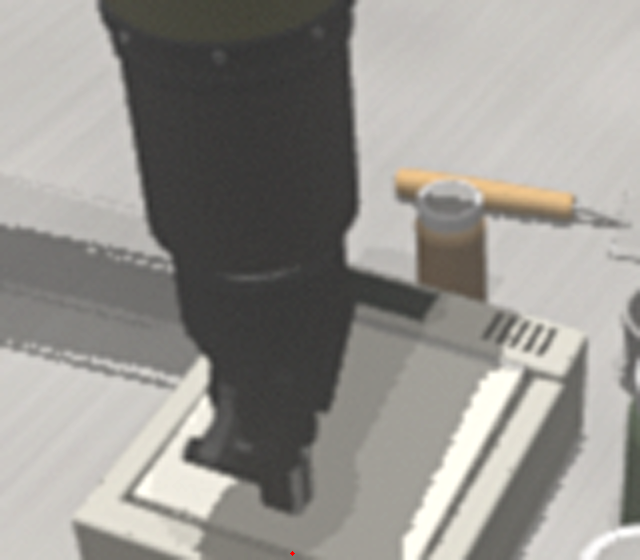

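About 9 N at TCP 0.035, and the gap at the cover's front edge has narrowed, so the cover is at its stop. I retreat fast, up and towards -y, clear of the swing.

>>> apply_moves([
  {"x": 0, "y": -0.005, "z": 0.035, "wx": 0, "wy": 0, "wz": 0, "gripper": 0.0},
  {"x": 0, "y": -0.025, "z": 0.07, "wx": 0, "wy": 0, "wz": 0, "gripper": 0.0},
  {"x": 0, "y": -0.045, "z": 0.105, "wx": 0, "wy": 0, "wz": 0, "gripper": 0.0},
  {"x": 0, "y": -0.065, "z": 0.135, "wx": 0, "wy": 0, "wz": 0, "gripper": 0.0},
  {"x": 0, "y": -0.085, "z": 0.16, "wx": 0, "wy": 0, "wz": 0, "gripper": 0.0},
  {"x": 0, "y": -0.105, "z": 0.185, "wx": 0, "wy": 0, "wz": 0, "gripper": 0.0},
  {"x": 0, "y": -0.125, "z": 0.205, "wx": 0, "wy": 0, "wz": 0, "gripper": 0.0},
  {"x": 0, "y": -0.125, "z": 0.205, "wx": 0, "wy": 0, "wz": 0, "gripper": 0.0},
])

```text
time: 6.5
tcp_pos: [0.5651, -0.2448, 0.2441]
orientation: [-0.069, 1.565, 0.062]
contact_force: [0.5, 0.8, 2.0]
opening: 0.0
```

```bash
python3 - <<'E'
from look import *
s=r.get_state();print(s["tcp_pos"],s["contact_force"])
for i in range(8): r.grab_frame("top")
for n in("scene","top"): cv2.imwrite(f"pics/{n}12.png",np.clip(r.grab_frame(n)["img"]*1.3,0,255).astype(np.uint8))
E
```

```text
[ 0.56507956 -0.24475334  0.24406566] [0.45609785 0.82405495 1.96886234]
```

View pics/scene12.png

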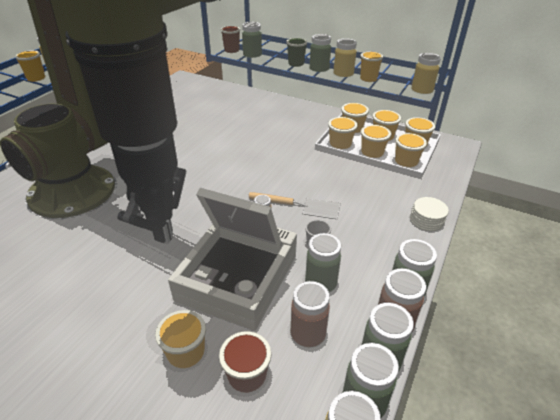

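View pics/top12.png

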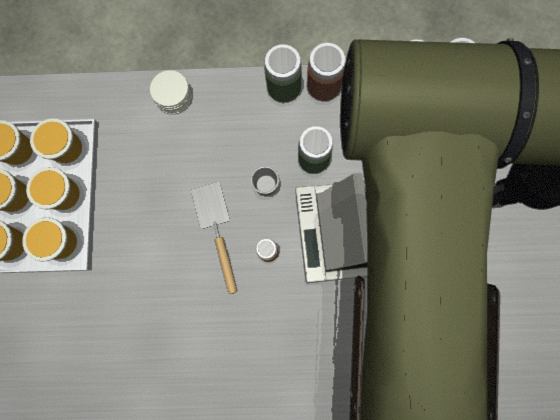

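The cover is open: lining visible at about (240,220) in the scene view. Both buttons are visible, near (205,272) and (246,290). Zooming in to tell them apart.

```bash
python3 - <<'E'
from look import *
f=r.grab_frame("scene"); s=r.get_state(); im=f["img"]
a=np.radians(4.9); ex=np.array([np.cos(a),np.sin(a)]); ey=np.array([-np.sin(a),np.cos(a)]); c=np.array([.5597,-.0656])
for sx in(48,-48):
    p=np.r_[c+ex*sx/1e3-ey*.043,.052]; print(sx,p.round(4),proj(f,p).round(1))
for dz in(0,.02,.04): print(dz,proj(f,s["tcp_pos"]+[0,0,dz]).round(1))
cr=im[180:320,165:310]; cv2.imwrite("pics/z13.png",np.clip(cv2.resize(cr,None,fx=5,fy=5,interpolation=cv2.INTER_CUBIC)*1.6,0,255).astype(np.uint8))
cr=im[120:260,100:220]; cv2.imwrite("pics/g13.png",np.clip(cv2.resize(cr,None,fx=4,fy=4,interpolation=cv2.INTER_CUBIC)*1.6,0,255).astype(np.uint8))
E
```

```text
48 [ 0.6112 -0.1043  0.052 ] [[244.9 286.4]]
-48 [ 0.5155 -0.1125  0.052 ] [[202.7 272.3]]
0 [[167.5 257.3]]
0.02 [[165.3 248. ]]
0.04 [[163.1 238.5]]
```

View pics/z13.png

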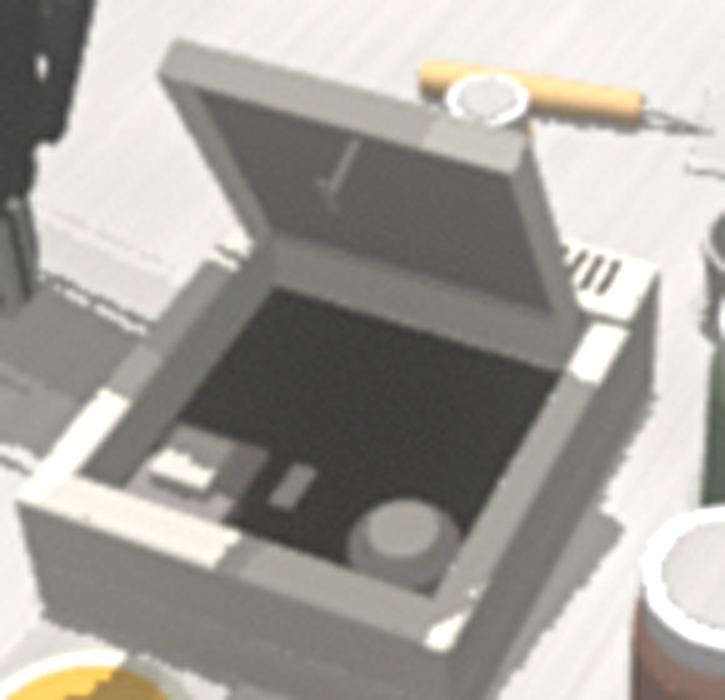

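View pics/g13.png

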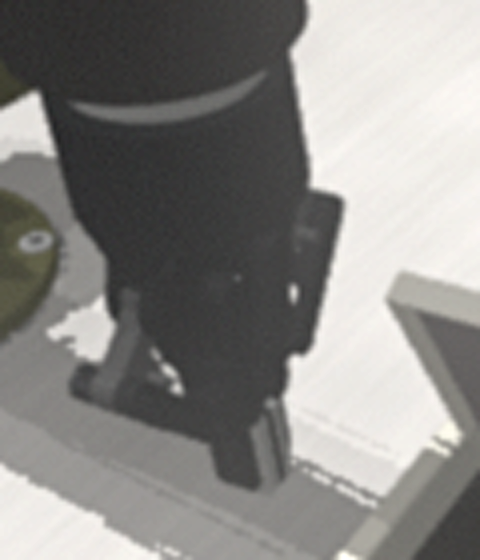

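```bash
python3 - <<'E'
from look import *
f=r.grab_frame("scene"); s=r.get_state()
M=R.from_rotvec(s["orientation"]).as_matrix(); o=s["tcp_pos"]
print(M.round(3),o)
for n,(u,v) in dict(Lknuckle=(75,385),Lknuckbot=(85,400),barjoin=(215,435),Rbar_bot=(300,352),Rbar_right=(340,205),tipL=(220,478),tipB=(262,492),tipR=(287,470)).items():
    p,d=ray(f,(u/4+100-.4,v/4+120-.4)); 
    t=((o-p)@M[:,2])/(d@M[:,2]); q=M.T@(p+d*t-o); 
    t2=((o-p)@M[:,1])/(d@M[:,1]); q2=M.T@(p+d*t2-o)
    print(n,"in tool plane z=0 (x,y):",q.round(3),"  in plane y=0 (x,z):",q2.round(3))
f2=toplane(f,(245.6,285.4),.052); print(f2)
E
```

```text
[[-0.001 -0.087  0.996]
 [-0.002  0.996  0.087]
 [-1.    -0.002 -0.001]] [ 0.56454813 -0.24098582  0.23963714]
Lknuckle in tool plane z=0 (x,y): [-0.138 -0.067 -0.   ]   in plane y=0 (x,z): [-0.059 -0.    -0.075]
Lknuckbot in tool plane z=0 (x,y): [-0.13  -0.065 -0.   ]   in plane y=0 (x,z): [-0.052  0.    -0.072]
barjoin in tool plane z=0 (x,y): [-0.072 -0.015 -0.   ]   in plane y=0 (x,z): [-0.055  0.    -0.014]
Rbar_bot in tool plane z=0 (x,y): [-0.069  0.039 -0.   ]   in plane y=0 (x,z): [-0.109 -0.     0.032]
Rbar_right in tool plane z=0 (x,y): [-0.111  0.077  0.   ]   in plane y=0 (x,z): [-0.177 -0.     0.058]
tipL in tool plane z=0 (x,y): [-0.054 -0.017  0.   ]   in plane y=0 (x,z): [-0.032 -0.    -0.016]
tipB in tool plane z=0 (x,y): [-0.029  0.002  0.   ]   in plane y=0 (x,z): [-0.032 -0.     0.002]
tipR in tool plane z=0 (x,y): [-0.027  0.018 -0.   ]   in plane y=0 (x,z): [-0.048 -0.     0.016]
[[ 0.61111709 -0.10143347  0.052     ]]
```

```bash
python3 - <<'E'
from look import *
f=r.grab_frame("scene"); s=r.get_state()
M=R.from_rotvec(s["orientation"]).as_matrix(); o=s["tcp_pos"]; print(o,s["joint_pos"].round(3))
for off in(-.037,-.041):
  for n,(u,v) in dict(tipL=(220,478),tipB=(262,492),tipR=(287,470)).items():
    p=toplane(f,(u/4+100-.4,v/4+120-.4),o[2]-off)[0]; print(off,n,(M.T@(p-o)).round(4))
E
```

```text
[ 0.5645662  -0.24108742  0.23972907] [-0.077  0.087  0.217  0.002 -1.701 -1.407]
-0.037 tipL [-0.037  -0.0037 -0.0129]
-0.037 tipB [-0.037  -0.0039  0.0056]
-0.037 tipR [-0.037   0.0096  0.0075]
-0.041 tipL [-0.041  -0.0069 -0.0098]
-0.041 tipB [-0.041  -0.0071  0.0085]
-0.041 tipR [-0.041   0.0063  0.0104]
```

The round button is at the +x end, measured at (0.611, -0.103) and within 3 mm of the layout. The fingertip block (about 14 x 20 mm) is centred 41 mm behind the reported TCP. I turn the jaws 90° so the knuckles clear the open cover.

>>> apply_moves([
  {"x": 0.005, "y": 0.005, "z": 0, "wx": 0, "wy": 0, "wz": 7, "gripper": 0.0},
  {"x": 0.01, "y": 0.01, "z": 0, "wx": 0, "wy": 0, "wz": 14, "gripper": 0.0},
  {"x": 0.015, "y": 0.015, "z": 0, "wx": 0, "wy": 0, "wz": 21, "gripper": 0.0},
  {"x": 0.02, "y": 0.02, "z": 0, "wx": 0, "wy": 0, "wz": 28, "gripper": 0.0},
  {"x": 0.025, "y": 0.025, "z": 0, "wx": 0, "wy": 0, "wz": 35, "gripper": 0.0},
  {"x": 0.03, "y": 0.03, "z": 0, "wx": 0, "wy": 0, "wz": 42, "gripper": 0.0},
  {"x": 0.035, "y": 0.035, "z": 0, "wx": 0, "wy": 0, "wz": 49, "gripper": 0.0},
  {"x": 0.04, "y": 0.04, "z": 0, "wx": 0, "wy": 0, "wz": 56, "gripper": 0.0},
])

```text
time: 7.82
tcp_pos: [0.6048, -0.2008, 0.2397]
orientation: [-0.835, 1.405, 0.832]
contact_force: [0.2, 0.0, 0.2]
opening: 0.0002
```

>>> apply_moves([
  {"x": 0.002, "y": 0.015, "z": 0, "wx": 0, "wy": 0, "wz": 7, "gripper": 0.0},
  {"x": 0.004, "y": 0.03, "z": 0, "wx": 0, "wy": 0, "wz": 14, "gripper": 0.0},
  {"x": 0.006, "y": 0.05, "z": 0, "wx": 0, "wy": 0, "wz": 21, "gripper": 0.0},
  {"x": 0.006, "y": 0.07, "z": 0, "wx": 0, "wy": 0, "wz": 28, "gripper": 0.0},
  {"x": 0.006, "y": 0.09, "z": 0, "wx": 0, "wy": 0, "wz": 34, "gripper": 0.0},
  {"x": 0.006, "y": 0.098, "z": -0.04, "wx": 0, "wy": 0, "wz": 34, "gripper": 0.0},
  {"x": 0.006, "y": 0.098, "z": -0.08, "wx": 0, "wy": 0, "wz": 34, "gripper": 0.0},
  {"x": 0.006, "y": 0.098, "z": -0.12, "wx": 0, "wy": 0, "wz": 34, "gripper": 0.0},
])

```text
time: 8.48
tcp_pos: [0.6111, -0.1017, 0.119]
orientation: [-1.28, 1.16, 1.275]
contact_force: [1.8, -0.0, -1.2]
opening: 0.0003
```

```bash
python3 - <<'E'
from look import *
r.grab_frame("top");r.grab_frame("top")
look('s14'); s=r.get_state(); print(s["orientation"],s["joint_pos"].round(2))
cv2.imwrite("pics/t14.png",r.grab_frame("top")["img"])
E
```

```text
8.5833 [ 0.6063 -0.1018  0.111 ] [ 0.11  0.17 -0.78]
scene 241.9477276294379 264.5027582516048
[-1.2757533   1.16816614  1.28089765] [ 0.16  0.1   0.    0.   -1.48 -0.06]
```

View pics/s14.png

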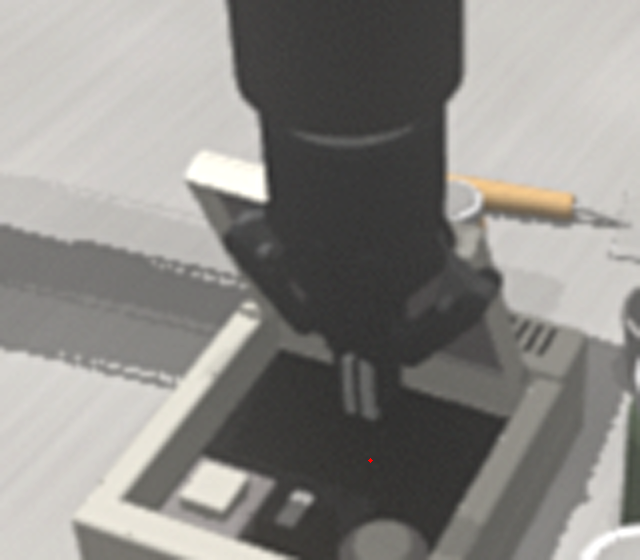

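>>> apply_moves([
  {"x": 0.005, "y": -0.001, "z": -0.02, "wx": 0, "wy": 0, "wz": 0, "gripper": 0.0},
  {"x": 0.005, "y": -0.001, "z": -0.04, "wx": 0, "wy": 0, "wz": 0, "gripper": 0.0},
  {"x": 0.005, "y": -0.001, "z": -0.06, "wx": 0, "wy": 0, "wz": 0, "gripper": 0.0},
  {"x": 0.005, "y": -0.001, "z": -0.08, "wx": 0, "wy": 0, "wz": 0, "gripper": 0.0},
  {"x": 0.005, "y": -0.001, "z": -0.085, "wx": 0, "wy": 0, "wz": 0, "gripper": 0.0},
  {"x": 0.005, "y": -0.001, "z": -0.085, "wx": 0, "wy": 0, "wz": 0, "gripper": 0.0},
])

```text
time: 9.18
tcp_pos: [0.6169, -0.1046, 0.0376]
orientation: [-1.281, 1.164, 1.274]
contact_force: [0.2, -0.1, 0.5]
opening: 0.0001
```

```bash
python3 - <<'E'
from look import *
look('s15',box=(165,170,140,130),sc=5)
for i in range(3): print(r.get_state()["contact_force"].round(2),r.get_state()["wrist_torque"].round(3)); r.grab_frame("top")
print(r.get_state()["tcp_pos"])
E
```

```text
9.1833 [ 0.6169 -0.1046  0.0376] [ 0.23 -0.11  0.51]
scene 247.56355098342593 292.19028596703504
[0.77 0.56 0.03] [ 0.002 -0.004 -0.014]
[0.65 0.06 0.77] [ 0.003 -0.033 -0.054]
[-0.4   0.45 -0.33] [-0.001  0.018  0.028]
[ 0.61752708 -0.10446946  0.0388668 ]
```

View pics/s15.png

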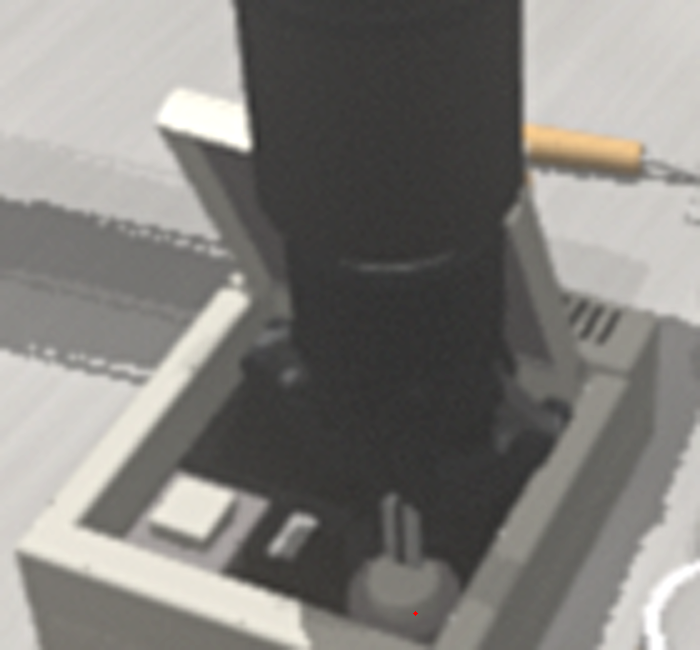

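>>> apply_moves([
  {"x": -0.006, "y": 0.001, "z": -0.004, "wx": 0, "wy": 0, "wz": 0, "gripper": 0.0},
  {"x": -0.006, "y": 0.001, "z": -0.01, "wx": 0, "wy": 0, "wz": 0, "gripper": 0.0},
  {"x": -0.006, "y": 0.001, "z": -0.018, "wx": 0, "wy": 0, "wz": 0, "gripper": 0.0},
  {"x": -0.006, "y": 0.001, "z": -0.018, "wx": 0, "wy": 0, "wz": 0, "gripper": 0.0},
  {"x": -0.006, "y": 0.001, "z": -0.018, "wx": 0, "wy": 0, "wz": 0, "gripper": 0.0},
])

```text
time: 9.8
tcp_pos: [0.6109, -0.1035, 0.0199]
orientation: [-1.281, 1.163, 1.274]
contact_force: [-0.6, 0.5, 0.2]
opening: 0.0001
```

```bash
python3 - <<'E'
from look import *
look('s16',box=(165,170,140,130),sc=5)
for i in range(3): print(r.get_state()["contact_force"].round(2),r.get_state()["wrist_torque"].round(3)); r.grab_frame("top")
print(r.get_state()["tcp_pos"])
E
```

```text
9.8 [ 0.6109 -0.1035  0.0199] [-0.61  0.53  0.18]
scene 245.67599294251664 296.31713417743674
[ 0.03  0.38 -0.2 ] [ 0.026 -0.006  0.003]
[ 0.64  0.24 -0.41] [0.028 0.033 0.009]
[ 0.95 -0.65  1.21] [-0.011 -0.02  -0.026]
[ 0.61166912 -0.10351779  0.02103266]
```

View pics/s16.png

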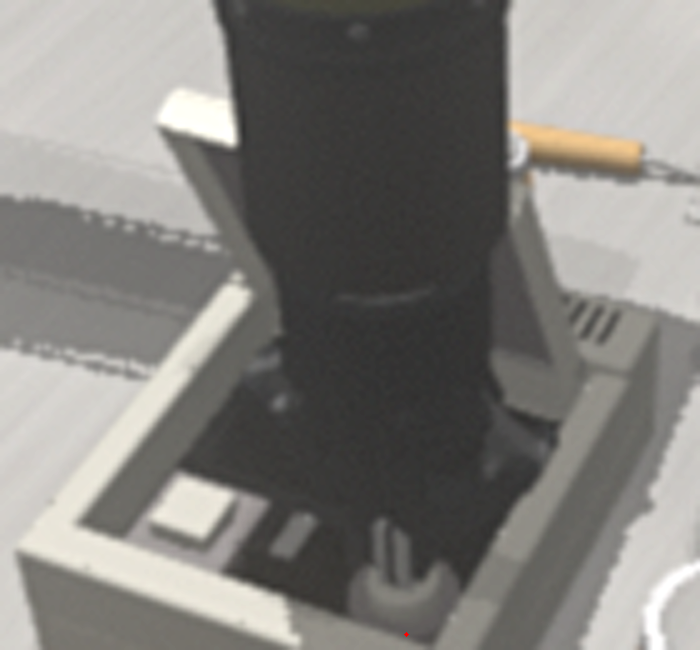

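>>> apply_moves([
  {"x": 0, "y": 0, "z": -0.003, "wx": 0, "wy": 0, "wz": 0, "gripper": 0.0},
  {"x": 0, "y": 0, "z": -0.006, "wx": 0, "wy": 0, "wz": 0, "gripper": 0.0},
  {"x": 0, "y": 0, "z": -0.009, "wx": 0, "wy": 0, "wz": 0, "gripper": 0.0},
  {"x": 0, "y": 0, "z": -0.009, "wx": 0, "wy": 0, "wz": 0, "gripper": 0.0},
])

```text
time: 10.33
tcp_pos: [0.6122, -0.1036, 0.0129]
orientation: [-1.283, 1.161, 1.271]
contact_force: [0.3, 0.1, 3.5]
opening: 0.0002
```

```bash
python3 - <<'E'
from look import *
look('s17',box=(165,170,140,130),sc=5)
for i in range(3): print(r.get_state()["contact_force"].round(2),r.get_state()["wrist_torque"].round(3)); r.grab_frame("top")
print(r.get_state()["tcp_pos"])
E
```

```text
10.3333 [ 0.6122 -0.1036  0.0129] [0.28 0.08 3.49]
scene 246.3674052069992 298.7616063942371
[-0.5  -0.32  3.52] [ 0.081  0.008 -0.033]
[0.01 0.14 5.26] [ 0.097  0.066 -0.057]
[-0.08  0.46  4.97] [0.114 0.045 0.017]
[ 0.6122391  -0.10359465  0.01279539]
```

View pics/s17.png

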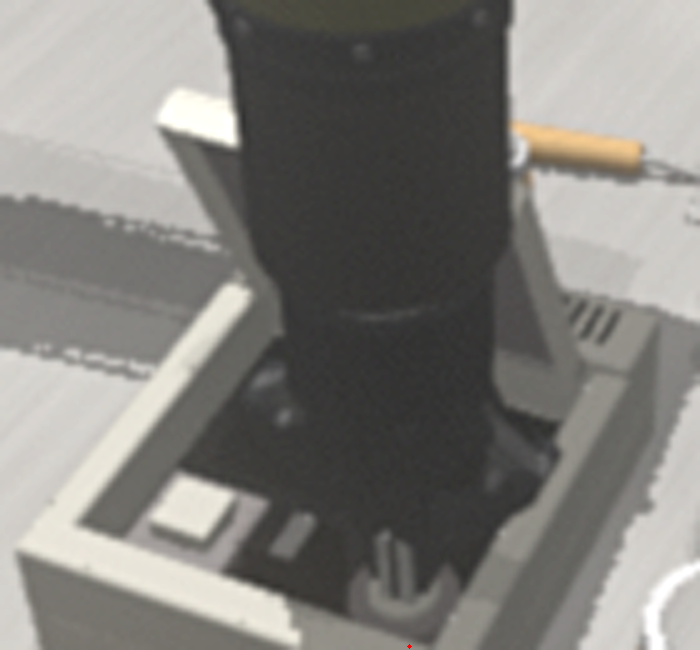

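>>> apply_moves([
  {"x": 0, "y": 0, "z": -0.004, "wx": 0, "wy": 0, "wz": 0, "gripper": 0.0},
  {"x": 0, "y": 0, "z": -0.005, "wx": 0, "wy": 0, "wz": 0, "gripper": 0.0},
  {"x": 0, "y": 0, "z": -0.005, "wx": 0, "wy": 0, "wz": 0, "gripper": 0.0},
])

```text
time: 10.78
tcp_pos: [0.6126, -0.1037, 0.0123]
orientation: [-1.286, 1.16, 1.27]
contact_force: [-11.7, 4.5, 23.5]
opening: 0.0
```

```bash
python3 - <<'E'
from look import *
look('s18',box=(165,170,140,130),sc=5)
for i in range(3): print(r.get_state()["contact_force"].round(2),r.get_state()["wrist_torque"].round(3)); r.grab_frame("top")
print(r.get_state()["tcp_pos"])
E
```

```text
10.7833 [ 0.6126 -0.1037  0.0123] [-11.74   4.54  23.46]
scene 246.4900046412729 299.02780599524874
[-11.31   4.66  23.78] [ 1.639  4.088 -0.089]
[-12.18   4.91  23.26] [ 1.644  4.105 -0.051]
[-11.51   4.93  23.01] [ 1.73   4.112 -0.053]
[ 0.61261332 -0.10371234  0.01237135]
```

View pics/s18.png

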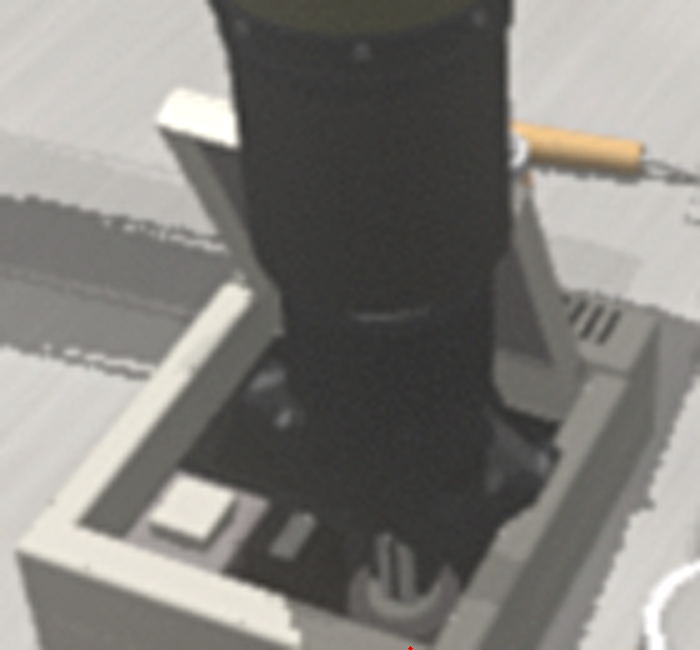

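```bash
python3 - <<'E'
import cv2,numpy as np
a=[cv2.resize(cv2.imread(f"pics/s{i}.png")[500:650,320:500],None,fx=2,fy=2,interpolation=cv2.INTER_CUBIC) for i in (16,18)]
b=cv2.imread("pics/z13.png")
b=cv2.resize(b[450:600,320:500],None,fx=2,fy=2)
cv2.imwrite("pics/cmp.png",np.clip(np.hstack(a).astype(float)*1.5,0,255).astype(np.uint8))
E
```

```text
(no output)
```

View pics/cmp.png

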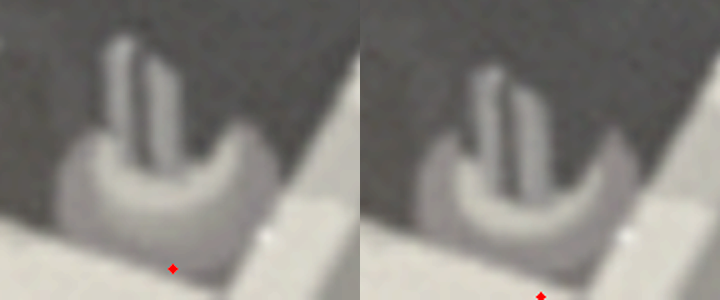

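The cap moved down about 6.4 mm (2.3 px) and sits flush with its collar. The hard stop gave 23 N, so the button was fully in. Now I release it, straight up.

>>> apply_moves([
  {"x": -0.001, "y": 0, "z": 0.03, "wx": 0, "wy": 0, "wz": 0, "gripper": 0.0},
  {"x": -0.001, "y": -0.005, "z": 0.065, "wx": 0, "wy": 0, "wz": 0, "gripper": 0.0},
  {"x": -0.001, "y": -0.01, "z": 0.105, "wx": 0, "wy": 0, "wz": 0, "gripper": 0.0},
  {"x": -0.001, "y": -0.01, "z": 0.145, "wx": 0, "wy": 0, "wz": 0, "gripper": 0.0},
  {"x": -0.001, "y": -0.01, "z": 0.185, "wx": 0, "wy": 0, "wz": 0, "gripper": 0.0},
  {"x": -0.001, "y": -0.01, "z": 0.225, "wx": 0, "wy": 0, "wz": 0, "gripper": 0.0},
  {"x": -0.001, "y": -0.01, "z": 0.235, "wx": 0, "wy": 0, "wz": 0, "gripper": 0.0},
  {"x": -0.001, "y": -0.01, "z": 0.235, "wx": 0, "wy": 0, "wz": 0, "gripper": 0.0},
])

```text
time: 11.65
tcp_pos: [0.6128, -0.114, 0.2518]
orientation: [-1.289, 1.155, 1.264]
contact_force: [0.3, -0.9, -1.3]
opening: 0.0001
```

```bash
python3 - <<'E'
from look import *
look('s19',box=(150,140,160,150),sc=4)
E
```

```text
11.65 [ 0.6128 -0.114   0.2518] [ 0.33 -0.91 -1.35]
scene 237.36706807511743 213.22115147624726
```

View pics/s19.png

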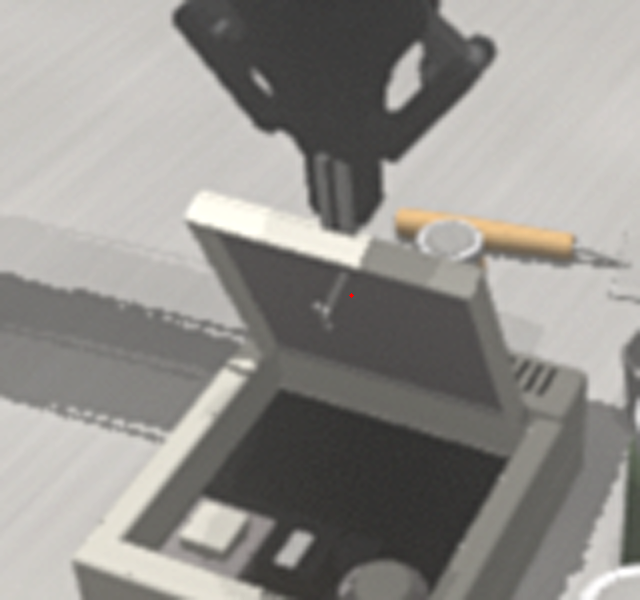

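>>> apply_moves([
  {"x": -0.013, "y": 0.028, "z": 0, "wx": 0, "wy": 0, "wz": 0, "gripper": 0.0},
  {"x": -0.028, "y": 0.06, "z": 0, "wx": 0, "wy": 0, "wz": 0, "gripper": 0.0},
  {"x": -0.042, "y": 0.095, "z": 0, "wx": 0, "wy": 0, "wz": 0, "gripper": 0.0},
  {"x": -0.06, "y": 0.132, "z": 0, "wx": 0, "wy": 0, "wz": 0, "gripper": 0.0},
  {"x": -0.06, "y": 0.132, "z": -0.02, "wx": 0, "wy": 0, "wz": 0, "gripper": 0.0},
  {"x": -0.06, "y": 0.132, "z": -0.05, "wx": 0, "wy": 0, "wz": 0, "gripper": 0.0},
  {"x": -0.06, "y": 0.132, "z": -0.08, "wx": 0, "wy": 0, "wz": 0, "gripper": 0.0},
  {"x": -0.06, "y": 0.132, "z": -0.09, "wx": 0, "wy": 0, "wz": 0, "gripper": 0.0},
])

```text
time: 12.37
tcp_pos: [0.549, 0.0188, 0.1513]
orientation: [-1.283, 1.164, 1.276]
contact_force: [-0.5, 0.8, -1.1]
opening: 0.0001
```

```bash
python3 - <<'E'
from look import *
look('s20',box=(150,120,160,150),sc=4)
f=r.grab_frame("top"); cv2.imwrite("pics/t20.png",f["img"]); s=r.get_state(); print(s["tcp_pos"],s["contact_force"])
E
```

```text
12.3667 [0.549  0.0188 0.1513] [-0.47  0.8  -1.12]
scene 247.4458302960892 203.89163454722268
[0.55031364 0.01800054 0.1548791 ] [-0.38762836  0.49169311  0.4756189 ]
```

View pics/s20.png

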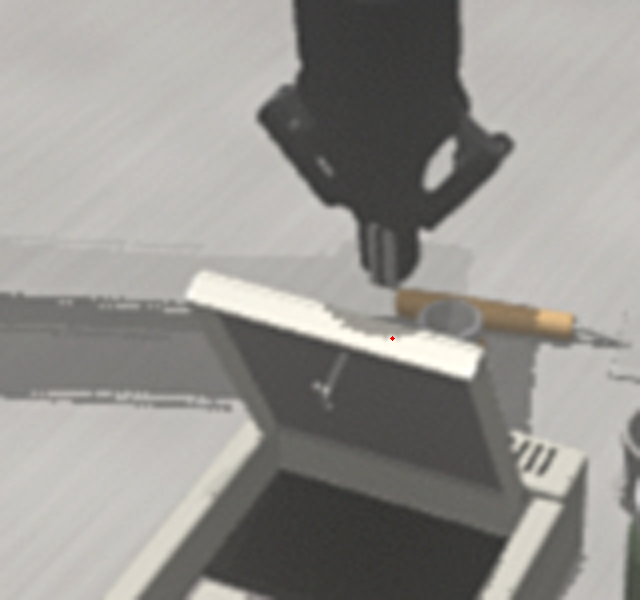

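View pics/t20.png

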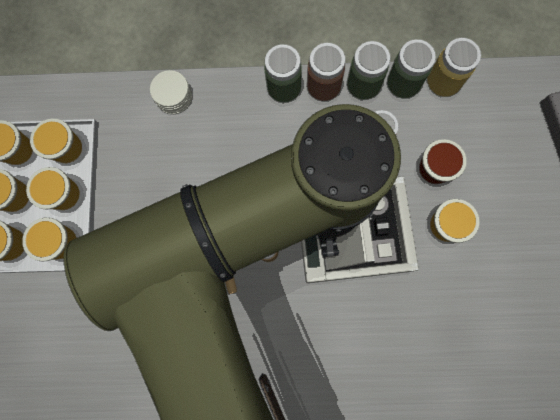

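>>> apply_moves([
  {"x": 0.003, "y": -0.02, "z": 0.002, "wx": 0, "wy": 0, "wz": 0, "gripper": 0.0},
  {"x": 0.006, "y": -0.041, "z": 0.003, "wx": 0, "wy": 0, "wz": 0, "gripper": 0.0},
  {"x": 0.007, "y": -0.052, "z": -0.002, "wx": 0, "wy": 0, "wz": 0, "gripper": 0.0},
  {"x": 0.008, "y": -0.063, "z": -0.008, "wx": 0, "wy": 0, "wz": 0, "gripper": 0.0},
  {"x": 0.009, "y": -0.073, "z": -0.015, "wx": 0, "wy": 0, "wz": 0, "gripper": 0.0},
  {"x": 0.0095, "y": -0.083, "z": -0.0225, "wx": 0, "wy": 0, "wz": 0, "gripper": 0.0},
  {"x": 0.0095, "y": -0.083, "z": -0.0225, "wx": 0, "wy": 0, "wz": 0, "gripper": 0.0},
])

```text
time: 13.05
tcp_pos: [0.559, -0.0663, 0.1302]
orientation: [-1.282, 1.166, 1.273]
contact_force: [0.2, 0.1, 0.2]
opening: 0.0001
```

```bash
python3 - <<'E'
from look import *
look('s21',box=(150,150,160,150),sc=4)
E
```

```text
13.05 [ 0.559  -0.0663  0.1302] [0.17 0.14 0.2 ]
scene 230.2618366961673 237.86051490600622
```

View pics/s21.png

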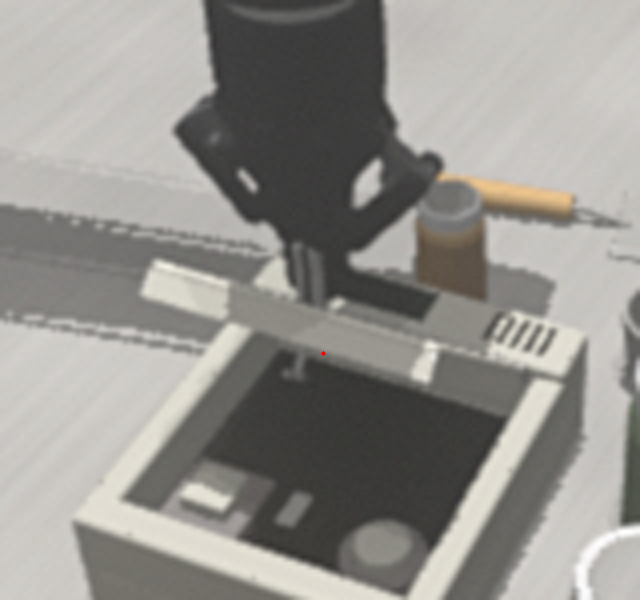

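>>> apply_moves([
  {"x": 0.001, "y": -0.008, "z": -0.008, "wx": 0, "wy": 0, "wz": 0, "gripper": 0.0},
  {"x": 0.002, "y": -0.015, "z": -0.016, "wx": 0, "wy": 0, "wz": 0, "gripper": 0.0},
  {"x": 0.003, "y": -0.022, "z": -0.027, "wx": 0, "wy": 0, "wz": 0, "gripper": 0.0},
  {"x": 0.003, "y": -0.028, "z": -0.038, "wx": 0, "wy": 0, "wz": 0, "gripper": 0.0},
  {"x": 0.0035, "y": -0.032, "z": -0.05, "wx": 0, "wy": 0, "wz": 0, "gripper": 0.0},
  {"x": 0.004, "y": -0.036, "z": -0.061, "wx": 0, "wy": 0, "wz": 0, "gripper": 0.0},
  {"x": 0.0045, "y": -0.042, "z": -0.08, "wx": 0, "wy": 0, "wz": 0, "gripper": 0.0},
  {"x": 0.0045, "y": -0.042, "z": -0.083, "wx": 0, "wy": 0, "wz": 0, "gripper": 0.0},
])

```text
time: 13.77
tcp_pos: [0.5616, -0.108, 0.0435]
orientation: [-1.279, 1.169, 1.277]
contact_force: [0.4, -0.8, 0.9]
opening: -0.0
```

```bash
python3 - <<'E'
from look import *
look('s22',box=(150,150,160,150),sc=4); print(r.get_state()["contact_force"])
E
```

```text
13.7667 [ 0.5616 -0.108   0.0435] [ 0.38 -0.84  0.87]
scene 223.21006566497275 281.5989178701542
[-0.89674469  0.35133844  1.75547561]
```

View pics/s22.png

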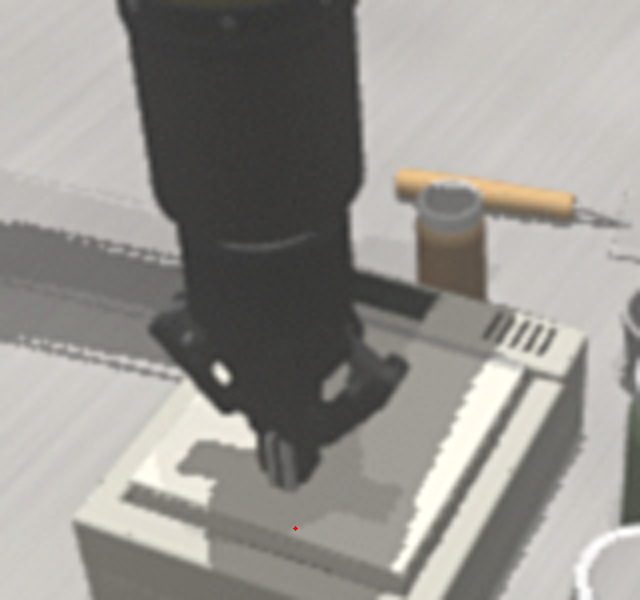

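Near level. Now pressing to the stop.

>>> apply_moves([
  {"x": 0, "y": -0.003, "z": -0.004, "wx": 0, "wy": 0, "wz": 0, "gripper": 0.0},
  {"x": 0, "y": -0.005, "z": -0.008, "wx": 0, "wy": 0, "wz": 0, "gripper": 0.0},
  {"x": 0, "y": -0.005, "z": -0.012, "wx": 0, "wy": 0, "wz": 0, "gripper": 0.0},
  {"x": 0, "y": -0.005, "z": -0.013, "wx": 0, "wy": 0, "wz": 0, "gripper": 0.0},
  {"x": 0, "y": -0.005, "z": -0.013, "wx": 0, "wy": 0, "wz": 0, "gripper": 0.0},
])

```text
time: 14.23
tcp_pos: [0.5624, -0.1132, 0.0347]
orientation: [-1.282, 1.169, 1.275]
contact_force: [-5.8, 2.2, 13.9]
opening: 0.0004
```

```bash
python3 - <<'E'
from look import *
look('s23',box=(150,150,160,150),sc=4); print(r.get_state()["contact_force"])
E
```

```text
14.2333 [ 0.5624 -0.1132  0.0347] [-5.77  2.18 13.91]
scene 222.4656994966779 286.30260770571505
[-5.78073704  2.49928471 13.30927811]
```

View pics/s23.png

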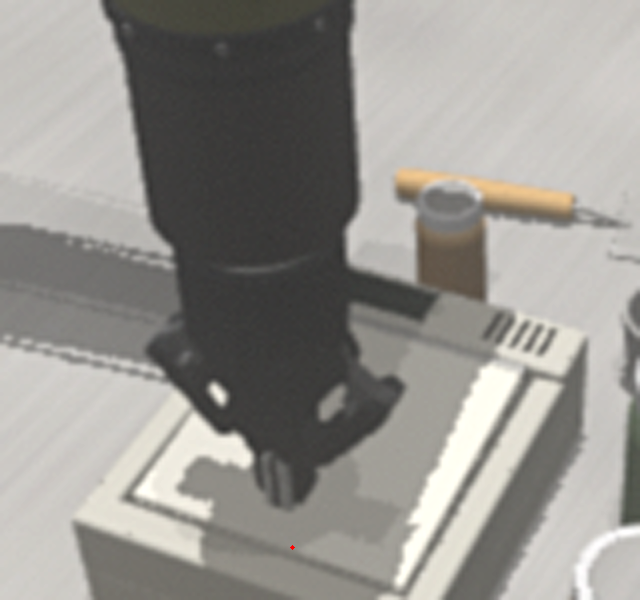

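At the stop again: 13.9 N, the same TCP z of 0.0347 as the first press, and the front gap has closed. I release straight up.

>>> apply_moves([
  {"x": 0, "y": 0, "z": 0.02, "wx": 0, "wy": 0, "wz": 0, "gripper": 0.0},
  {"x": 0, "y": 0, "z": 0.05, "wx": 0, "wy": 0, "wz": 0, "gripper": 0.0},
  {"x": 0, "y": -0.02, "z": 0.085, "wx": 0, "wy": 0, "wz": 0, "gripper": 0.0},
  {"x": 0, "y": -0.045, "z": 0.115, "wx": 0, "wy": 0, "wz": 0, "gripper": 0.0},
  {"x": 0, "y": -0.07, "z": 0.145, "wx": 0, "wy": 0, "wz": 0, "gripper": 0.0},
  {"x": 0, "y": -0.1, "z": 0.17, "wx": 0, "wy": 0, "wz": 0, "gripper": 0.0},
  {"x": 0, "y": -0.125, "z": 0.2, "wx": 0, "wy": 0, "wz": 0, "gripper": 0.0},
  {"x": 0, "y": -0.125, "z": 0.2, "wx": 0, "wy": 0, "wz": 0, "gripper": 0.0},
])

```text
time: 14.95
tcp_pos: [0.5631, -0.2431, 0.2416]
orientation: [-1.286, 1.169, 1.264]
contact_force: [-0.5, 0.4, 2.7]
opening: 0.0002
```

```bash
python3 - <<'E'
from look import *
for i in range(12): r.grab_frame("top")
look('s24',box=(150,180,160,145),sc=4); s=r.get_state(); print(s["time"],s["contact_force"],np.abs(s["joint_velocities"]).max())
cv2.imwrite("pics/full24.png",r.grab_frame("scene")["img"])
E
```

```text
15.55 [ 0.5624 -0.2379  0.2345] [-0.45 -0.11  0.56]
scene 168.12753359515784 257.7938670955541
15.6 [-0.35859811  0.14975539  0.19853687] 0.0033985027343999955
```

View pics/s24.png

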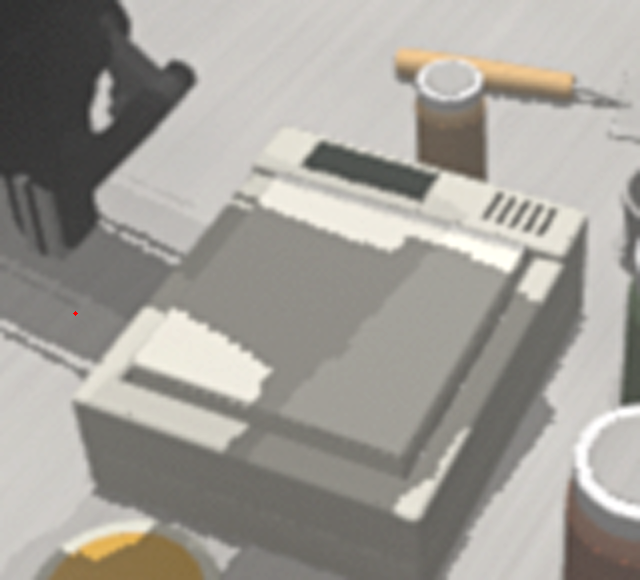

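View pics/full24.png

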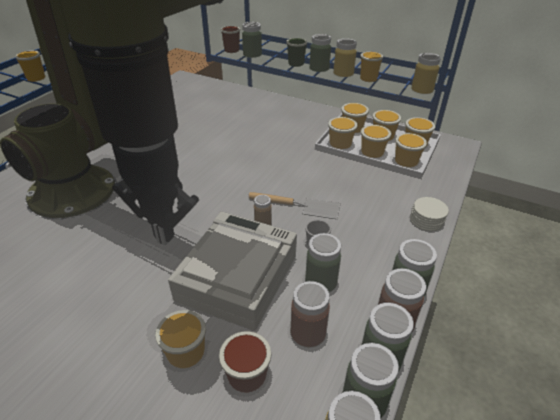

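Cover level: its front corners are at about (182,272) and (251,293) in the scene view, as at the start. It has stayed there for over 1 s and the bystanders have not moved. Handing in.

```bash
python3 -c "
from station import r
print(r.sign_off()); print(r.get_state()['time'])"
```

```text
the job is handed in; nothing more can be done
None
the job is handed in; nothing more can be done
```

The check is logged and handed in at about 15.6 s of the 54 s. No verdict is reported, and the joint values can't be read directly, so these results come from pictures and forces.

- **Opening:** I pressed the cover to its stop, felt as 9 N with the front gap narrowing, and it sprang open by itself.
- **Round button:** it was at the +x end. I pressed it to a hard stop (about 23 N; the cap sank about 6 mm, level with its collar). It stood out again once released.
- **Closing:** I pushed the cover shut from the outside until it reached the same stop (14 N, same tool height as the first press) and let go.
- **Last look:** more than 0.6 s after release the cover was level, with its front corners within about 1–2 pixels of where they started. The arm was clear and still, the force reading was near zero, and the bystanders stood where they were. Nothing went near the square button, and I never gripped or hooked the cover.

**Disagreement:** the reported tool point did not match the real fingertips. With the fingers shut, their ends sat about 34–41 mm behind it: 41 mm by picture, 37 mm from the cover's stop and 34 mm from the button's stop. I went by contact forces and pictures instead, and I did not find out why the three values differ.

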